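# Run the board carriage home and hold the key switch of the bench tester turned

## Robot

A 6-joint arm with a two-finger parallel gripper is mounted at the origin on a cart in front of the work surface, level with it; the furniture and walls round the work are solid. World frame = base frame: x ahead of the robot, y to its left, z up, the work surface at z = 0. Lengths are in m, angles in rad, forces in N, time in s.
With the tool pointing down it reaches from about 0.325 to 0.9 m from the base axis. Payload 6.1 kg.
Tool frame: the origin (TCP) lies at the very end of the fingers, on their centre line; the grasp point (between the pads) lies 19 mm behind it (env.tcp_to_grasp is the distance from the TCP to the grasp point, in m); z points along the fingers, y is the direction in which the jaws open and shut (so a half turn about z gives the same grasp; the last joint's range is limited). The gripper opens to 85 mm and grips with 20 to 120 N. Pads are 22 mm wide; open, the fingers measure 114 mm over their backs; the gripper's body (76 mm by 85 mm) begins 54 mm behind the grasp point. The pads swing forward as they close: fully open they stand 13 mm farther back than shut.
Start: joints at [1.015, 0.22, 1.526, -0, 1.395, -0.126], TCP at [0.26, 0.568, 0.231] pointing down, gripper open.
Joint ranges: [-2.98, 2.98], [-0.91, 2.08], [0.09, 2.57], [-1.24, 4.39], [0.2, 2.65], [-2.68, 2.68]. Speed limits (rad/s): [2.57, 2.57, 3.01, 3.14, 3.14, 3.14].

## Interface

Orientations are given as a unit quaternion [x, y, z, w].
In Python, from cell import env gives the robot as it stands. The module is installed in compiled form; this text tells all that it offers.
- The arm moves only by the shell command python3 -m creep 'ROWS'. ROWS is a JSON object of lists of equal length, an entry for each row: "translation": the shift along the tool's x, y, z in m, a list of three; "twist": the turn about the tool's z in degrees; "fingers": the gripper command: -1 is shut, 1 is fully open, values between are in proportion. A call has 1 to 10 rows; each row shifts and turns the pose as measured when the row begins, along the tool's axes as they then stand; what a row does not reach is not made up. A row lasts 1/10 s, in which the tool goes at most 50 mm and 8.59 degrees, less where a joint would pass 70% of its speed; a pose out of reach is approached as far as the arm can. A call with a gripper value outside its range is refused whole. The fingers move at their own pace and stop on an object; the grip force is fixed at half the most. Time passes only in rows, so rows that do not move let the fingers close. It gives the time, the measured TCP pose, the force and the opening at its end, in the units of the state.
- env.observe(): the state, without advancing time (a new reading comes with each control period).
- env.grab_frame(name): name is "side" or "top" or "wrist"; returns a dict with "img" (400x640x3 uint8, red, green, blue), "intrinsics" (3x3 intrinsics, pixels), "R" (3x3) and "t" (3): a world point X has camera coordinates R X + t; the wrist camera has in their place "T_tool_cam" (4x4, takes a point from camera to tool coordinates, whose origin is the TCP and whose axes are the flange's). Camera axes: x right, y down, z forward; pixel columns grow to the right and rows downward; lengths in m; the calibration is good to about 2 mm. A picture is of the moment at which its call begins: read the wrist's pose just before it. There is no depth.
- env.job_done(): hands the job in, once; it reports no verdict.
Trained networks look in the newest picture that a camera, given by its name, has taken for a name from the list of things; names that differ only in an ending like _2 or _b are one class to them, and where a whole thing is asked for, a point or a joint stands for the part that bears it (a point fixed in the world has none). Each returns a list of dicts, best first, with "score" (0 to 1); they miss things now and then, are a little off and sometimes report something else, mostly with a low value. They report only what shows in the picture. A call takes as long as a camera call.
- env.outline_of(name, camera): "region" (400x640 bool, what is visible of it) and "pixel" ([row, column] in pixels, amid what is visible of it).
The state is a dict: "time_s": time; "qpos": joint angles; "joint_vel": joint speeds; "effort": joint torques, N m; "ee_pos": TCP position; "eef_rot": TCP orientation; "ft_force": force on the tool from outside, world axes, zero at the start; "wrist_torque": the same for the moment, N m; "finger_gap": finger opening in m.
Only numpy, scipy, OpenCV 4.12 (cv2) and the standard library are available. Lean on these libraries where they do the work, as an engineer would, in place of code of your own. Each camera call takes 0.05 s, during which the arm holds its last target. There are 200 camera calls.

## Task

Start a test on the bench tester: slide its carriage by the red knob fully home to its stop under the blue contact head, which brings the round hole of the carriage over the keyhole. Then take the key with the black and yellow bow out of the wooden tool block, work it past the sticky pins fully into the key switch, and turn it a quarter turn clockwise to its stop. The switch springs back, so finish while still gripping the key and holding it fully turned; leave the loose things around as they stand.

Things in the scene. Friction and masses are not known exactly. Their poses are not given: they have to be found in the camera images.
- tester: Bench tester, fixed: grey enclosure 170 (x) x 240 (y) x 45 mm, origin at the centre of its underside; x to the back, y to the left, z up; turned up to 0.25 rad. Two guide rods along y end in blue blocks 66 mm high at y = +-115 mm. Blue contact head over the left half: x -10 to 83, y 53 to 97 mm, top 112 mm over the bench, green lamp on it (120 mm).
- carriage (a joint): Travel of the aluminium carriage (plate 120 x 125 mm, upper side 62 mm over the bench; a green board in a black nest on it) along the tester's +y. Starts at 0 to 0.035 m; home stop at 0.090 m. Friction 2 N, stays where left. Short of home the plate covers the keyhole; at home its round hole, 25 mm wide, is centred over it.
- carriage_knob (a point): Grip point of the round red knob on the carriage plate, on its upright axis 89 mm over the bench: 19 mm in diameter there. The knob reaches from 62 to 97 mm over the bench, with an 11 mm neck at 68 to 74 mm. It lies at tester x = -52 mm, y = carriage value (so 90 mm at home).
- keyhole (a point): Centre of the keyway's mouth, 53.5 mm over the bench, at tester x = -45 mm, y = 0; axes as the tester's. Brass cylinder in a round steel bezel (38 mm wide, top at 55.5 mm), all below the carriage plate. With the lock at 0 the keyway is 13.6 mm long along the tester's x, 5.6 mm wide along y, with a 1.5 mm bevel round its mouth.
- pins (a point): Gummed-up spring pins in the keyway, in two opposite pairs 4 and 9 mm below its mouth (this point: between them). They press on the blade's narrow edges; the key sticks with its tip about 9 and again 14 mm below the mouth. They give way slowly: about 10 N pushes it on at 6 mm/s, 14 N at 12 mm/s, 30 N at 50 mm/s. Afterwards the blade drags with about 4 N.
- key_stop (a point): Where the key tip ends when fully in, 23.5 mm below the mouth. From 15 mm down the tip also pushes a spring plunger (3 to 5 N); the cylinder cannot turn until the tip is about 22 mm below the mouth.
- lock (a joint): Turn of the lock cylinder about the upright axis through the keyhole: 0 at rest, growing clockwise seen from above, stop at 1.571 rad (a quarter turn). A spring turns it back, torque 0.03 N m at 0, 0.12 N m at the stop. The blade has about 0.15 rad of play either way in the keyway, so the key must be turned that much farther.
- tool_block: Wooden tool block 130 (x) x 56 (y) x 45 mm, fixed, origin at the centre of its underside, turned up to 0.4 rad. The key stands in a slot at x = -38 mm (the end toward the robot); six driver bits, up to 81 mm over the bench, stand at x = 14 to 58 mm.
- key: Key, 70 mm long, about 40 g, origin at the blade's tip, z up to the bow. Steel blade 12 (x) x 4 (y) x 34 mm with a bevelled nose; bow of black plastic with yellow inlay 30 (x) x 10 (y) x 36 mm, z = 34 to 70 mm. Starts upright in the tool block, bow resting on the block's top, blade width along the block's y. Fits the keyway either way round.
- key_tip (a point): Tip of the key's blade (the key's origin, with its axes). Fully in, it is 30 mm over the bench and the bow's underside 64 mm.
- key_bow (a point): Grip point of the key in its bow, 59 mm above the tip, 25 mm above the bow's underside; the bow is 10 mm thick along the key's y.
- dropper_bottle: Loose white dropper bottle with an orange tip, 39 mm wide, 112 mm high, standing behind the tester to the right. Bystander.
- brass_fitting: Loose brass push-in fitting with a black collar, 16 mm wide, 26 mm high, standing near the bench edge between the tester and the tool block. Bystander.
- parts_carton: Loose brown carton, 64 x 104 x 41 mm, lying behind the tester. Bystander.

How it is judged:
By the outcome, as a careful person would: the job done as asked, in the order asked, and still so for the second after the job is handed in, while the arm keeps its last pose, push and grip.
It also fails if it takes over 64 s, if anything falls off the work surface, if the arm or the gripper's body presses on something with over 40 N, if the wrist force passes 120 N, or if a joint passes its speed limit or range.

## Working session

There is one attempt and no reset: what is moved stays moved. The work goes in short steps, Python scripts to look and compute and a shell command to move; the robot and the scene stay as the last step left them, time stands still between calls to the robot, and variables do not carry over. Pictures are saved under pics/ and viewed, about 8 in all and at most 12, crops included, and the job is handed in when it is done.

```bash
mkdir -p pics; cat > h.py <<'E'
from cell import env
import numpy as np, cv2
from scipy.spatial.transform import Rotation as Ro
def cam(name):
    s=env.observe(); f=env.grab_frame(name)
    if name=="wrist":
        T=np.eye(4);T[:3,:3]=Ro.from_quat(s["eef_rot"]).as_matrix();T[:3,3]=s["ee_pos"]
        M=np.linalg.inv(T@np.array(f["T_tool_cam"])); f["R"]=M[:3,:3]; f["t"]=M[:3,3]
    f["R"]=np.array(f["R"]);f["t"]=np.array(f["t"]);f["K"]=np.array(f["intrinsics"])
    return f
def save(f,n): cv2.imwrite("pics/"+n,f["img"][:,:,::-1])
def atz(f,rc,z):
    d=f["R"].T@np.linalg.inv(f["K"])@np.array([rc[1],rc[0],1.]); c=-f["R"].T@f["t"]
    return c+d*(z-c[2])/d[2]
def proj(f,X):
    p=f["K"]@(f["R"]@np.array(X)+f["t"]); return p[[1,0]]/p[2]
E
python3 - <<'E'
from h import *
s=env.observe(); print({k:np.round(v,3) for k,v in s.items()})
a=cam("top")
for n,z in [("carriage_knob",.097),("key",.08),("tool_block",.045),("tester",.05),("brass_fitting",.02),("dropper_bottle",.1),("parts_carton",.04)]:
    for r in env.outline_of(n,"top")[:2]:
        print(n,round(r["score"],2),np.round(r["pixel"]),np.round(atz(a,r["pixel"],z),3), r["region"].sum())
b=cam("side")
print("side C",-b["R"].T@b["t"],"top C",-a["R"].T@a["t"])
cv2.imwrite("pics/a.png",cv2.resize(np.vstack([a["img"],b["img"]])[:,:,::-1],(480,600)))
save(a,"top0.png")
E
```

```text
{'time_s': np.float64(0.0), 'qpos': array([ 1.015,  0.221,  1.528, -0.   ,  1.395, -0.126]), 'joint_vel': array([ 0.001, -0.   ,  0.   , -0.   , -0.002,  0.001]), 'effort': array([-2.0000e-03, -4.9688e+01, -3.8940e+01, -0.0000e+00,  1.1000e-02,
        0.0000e+00]), 'ee_pos': array([0.26 , 0.568, 0.23 ]), 'eef_rot': array([ 0.213,  0.977, -0.001, -0.   ]), 'ft_force': array([-0.444, -0.34 ,  0.417]), 'wrist_torque': array([-0.032,  0.007,  0.009]), 'finger_gap': np.float64(0.086)}
carriage_knob 0.81 [213. 362.] [0.508 0.019 0.097] 2579
key 0.48 [257. 242.] [0.403 0.297 0.08 ] 67
tool_block 0.56 [240. 239.] [0.445 0.311 0.045] 1291
tester 0.91 [207. 345.] [0.53  0.058 0.05 ] 7023
tester 0.19 [134. 312.] [0.714 0.142 0.05 ] 1022
brass_fitting 0.73 [211. 348.] [0.528 0.049 0.02 ] 7054
dropper_bottle 0.63 [147. 414.] [ 0.672 -0.101  0.1  ] 270
parts_carton 0.66 [134. 314.] [0.717 0.139 0.04 ] 1082
side C [ 0.96316619 -0.12288109  0.886601  ] top C [0.30548996 0.10843752 1.28504859]
```

View pics/top0.png

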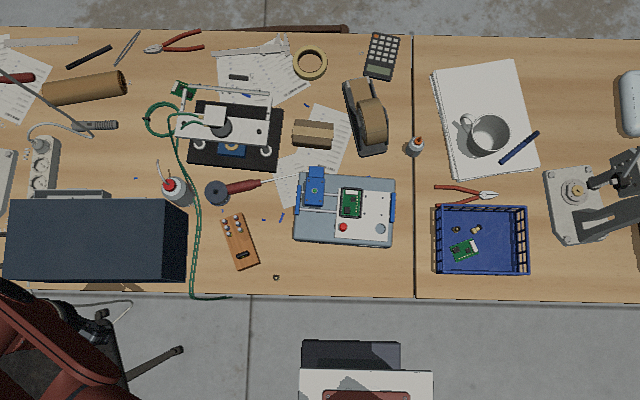

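```bash
python3 - <<'E'
from h import *
a=cam("top"); 
P=lambda c,r,z: np.round(atz(a,(r,c),z),3)
im=a["img"].astype(int)
m=(im[:,:,0]>150)&(im[:,:,1]<70)&(im[:,:,2]<70); sub=np.zeros_like(m); sub[215:240,330:360]=m[215:240,330:360]
rr,cc=np.nonzero(sub); print("knob px",rr.mean(),cc.mean(),len(rr),P(cc.mean(),rr.mean(),.093))
print("hole",P(381,228.5,.062),"key",P(242.5,257,.08),"fit",P(276.5,277,.026))
big=cv2.resize(a["img"][150:290,210:410],(800,560),interpolation=cv2.INTER_CUBIC); cv2.imwrite("pics/b.png",big[:,:,::-1])
E
```

```text
knob px 225.77272727272728 343.09090909090907 22 [0.479 0.064 0.093]
hole [ 0.479 -0.028  0.062] key [0.403 0.296 0.08 ] fit [0.361 0.22  0.026]
```

View pics/b.png

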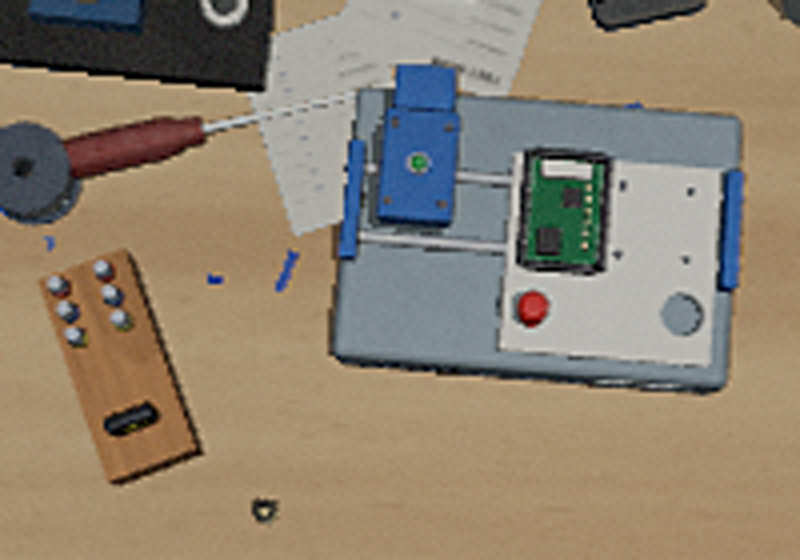

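```bash
python3 - <<'E'
from h import *
f=cam("side"); save(f,"s.png")
a=cam("top"); P=lambda c,r,z: atz(a,(150+r/4,210+c/4),z)
# box corner
for z in (0,.2): print(np.round(atz(a,(200,187),z),3),np.round(atz(a,(282,187),z),3))
A=P(335,360,.045);B=P(722,388,.045);print("front edge",A,B,"yaw",np.arctan2(-(A-B)[0],(A-B)[1]))
k=P(532,306,.095);h=P(683,314,.062);print("knob",k,"hole",h)
print("key ends",P(106,424,.08),P(157,410,.08)); 
C=[P(118,482,.045),P(202,452,.045),P(40,282,.045),P(125,252,.045)];print("block",np.round(C,3))
d=C[2]-C[0]+C[3]-C[1];print("block yaw",np.arctan2(d[1],d[0]))
E
```

```text
[0.55  0.456 0.   ] [0.345 0.441 0.   ]
[0.512 0.402 0.2  ] [0.339 0.39  0.2  ]
front edge [0.4488255  0.18011981 0.045     ] [ 0.43710645 -0.05239069  0.045     ] yaw -0.05035962824789453
knob [0.47698822 0.06405132 0.095     ] hole [ 0.47892015 -0.02711175  0.062     ]
key ends [0.40452555 0.30991103 0.08      ] [0.41330407 0.28067651 0.08      ]
block [[0.373 0.307 0.045]
 [0.392 0.258 0.045]
 [0.492 0.36  0.045]
 [0.512 0.31  0.045]]
block yaw 0.4164019092244539
```

View pics/s.png

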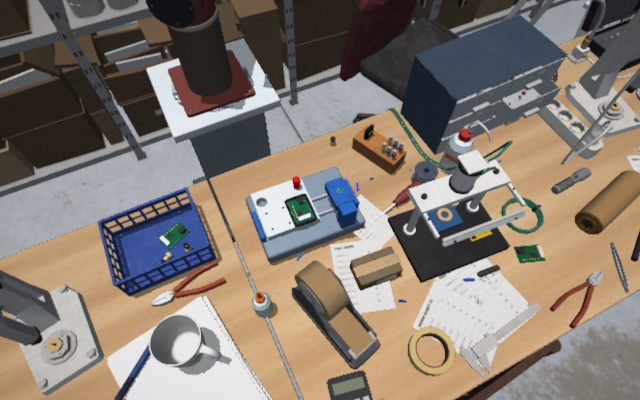

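```bash
python3 -m creep '{"translation":[[0,0,-0.04],[0,0,-0.04],[0,0,-0.04],[-0.035,-0.0266,0],[-0.035,-0.0266,0],[-0.035,-0.0266,0],[-0.035,-0.0266,0],[-0.035,-0.0266,0],[-0.035,-0.0266,0],[-0.035,-0.0266,0]],"twist":[0,0,0,0,0,0,0,0,0,0],"fingers":[1,1,1,1,1,1,1,1,1,1]}'
python3 - <<'E'
from h import *
f=cam("wrist"); save(f,"w1.png")
print(np.array(f["T_tool_cam"]).round(3))
for n,z in [("carriage_knob",.093),("key",.08),("key_bow",.08),("tool_block",.045),("brass_fitting",.02)]:
    for r in env.outline_of(n,"wrist")[:1]:
        print(n,round(r["score"],2),np.round(r["pixel"]),np.round(atz(f,r["pixel"],z),4), r["region"].sum())
E
```

```text
time_s: 1.6
ee_pos: [0.4078, 0.2923, 0.3568]
eef_rot: [0.208, 0.978, 0.001, 0.001]
ft_force: [0.5, 0.7, -0.6]
finger_gap: 0.0855
[[-0.001 -0.962 -0.273  0.069]
 [ 1.    -0.001 -0.    -0.   ]
 [-0.    -0.273  0.962 -0.14 ]
 [ 0.     0.     0.     1.   ]]
carriage_knob 0.93 [278. 176.] [0.4709 0.0338 0.093 ] 1701
key 0.71 [163. 321.] [0.4061 0.2935 0.08  ] 163
key_bow 0.5 [167. 326.] [0.4132 0.2988 0.08  ] 244
tool_block 0.6 [179. 340.] [0.4443 0.3082 0.045 ] 3233
brass_fitting 0.64 [164. 322.] [0.4167 0.2913 0.02  ] 192
```

View pics/w1.png

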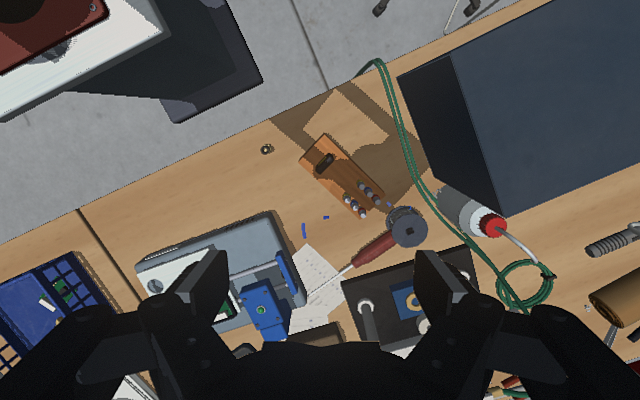

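```bash
python3 -m creep '{"translation":[[-0.0314,-0.036,0],[-0.0314,-0.036,0],[-0.0314,-0.036,0],[-0.0314,-0.036,0],[-0.0314,-0.036,0],[0,0,0.04],[0,0,0.04],[0,0,0.04],[0,0,0],[0,0,0]],"twist":[0,0,0,0,0,-7.2,-7.2,-7.2,0,0],"fingers":[0.2,0.2,0.2,0.2,0.2,0.2,0.2,0.2,0.2,0.2]}'
python3 - <<'E'
from h import *
f=cam("wrist"); save(f,"w2.png")
for X in ([.478,.064,.093],[.479,-.028,.062]): print(proj(f,X))
r=env.outline_of("carriage_knob","wrist"); print([(x["score"],x["pixel"]) for x in r])
E
```

```text
time_s: 2.9
ee_pos: [0.4809, 0.0746, 0.2349]
eef_rot: [0.001, 1.0, 0.002, 0.003]
ft_force: [0.2, 0.7, 0.3]
finger_gap: 0.0511
[185.26156628 308.59949793]
[179.63182077 219.95862826]
[(0.85, [208.5, 270.5])]
```

View pics/w2.png

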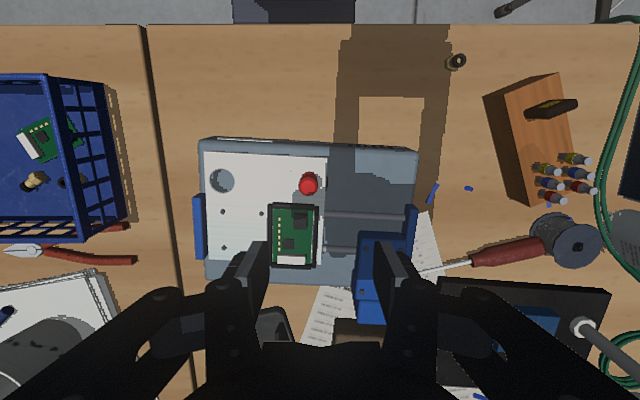

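```bash
python3 -m creep '{"translation":[[0.003,-0.0105,0.04],[0,0,0.04],[0,0,0.04],[0,0,0.025],[0,0,0.015],[0,0,0.004],[0,0,0],[0,0,0],[0,0,0],[0,0,0]],"twist":[3.7,0,0,0,0,0,0,0,0,0],"fingers":[0.2,0.2,0.2,0.2,0.2,0.2,-1,-1,-1,-1]}'
```

```text
time_s: 4.0
ee_pos: [0.5005, 0.0674, 0.0909]
eef_rot: [0.038, 0.999, 0.002, 0.025]
ft_force: [-0.6, 0.6, 0.1]
finger_gap: 0.0003
```

```bash
python3 -m creep '{"translation":[[0,0,-0.04],[0,0,-0.04]],"twist":[0,0],"fingers":[0.2,0.2]}'; python3 -m creep '{"translation":[[0,0,0],[0,0,0]],"twist":[0,0],"fingers":[0.2,0.2]}'; python3 -c "
from h import *
print(env.observe()['qpos'])"
```

```text
time_s: 4.2
ee_pos: [0.4925, 0.0674, 0.1679]
eef_rot: [0.038, 0.999, 0.003, 0.019]
ft_force: [0.5, -0.1, 1.0]
finger_gap: 0.0281
time_s: 4.4
ee_pos: [0.4964, 0.0676, 0.1752]
eef_rot: [0.039, 0.999, 0.003, 0.025]
ft_force: [0.0, 0.2, -0.3]
finger_gap: 0.051
[-0.02593481 -0.072718    1.94548172  0.00603883  1.21784336 -1.52149707]
```

```bash
for i in 1 2; do python3 -m creep '{"translation":[[0.009,0,0]],"twist":[0],"fingers":[0.2]}'; done; python3 -m creep '{"translation":[[0,0,0]],"twist":[0],"fingers":[0.2]}';python3 -m creep '{"translation":[[0,0,0.015]],"twist":[0],"fingers":[0.2]}';python3 -m creep '{"translation":[[0,0,0.015]],"twist":[0],"fingers":[0.2]}';python3 -m creep '{"translation":[[0,0,0]],"twist":[0],"fingers":[0.2]}'
```

```text
time_s: 4.5
ee_pos: [0.488, 0.0683, 0.1752]
eef_rot: [0.039, 0.999, 0.003, 0.026]
ft_force: [-0.0, 1.1, -0.7]
finger_gap: 0.0512
time_s: 4.6
ee_pos: [0.4777, 0.0691, 0.1736]
eef_rot: [0.039, 0.999, 0.003, 0.025]
ft_force: [-0.6, 0.3, 0.6]
finger_gap: 0.051
time_s: 4.7
ee_pos: [0.4756, 0.0693, 0.1722]
eef_rot: [0.039, 0.999, 0.003, 0.024]
ft_force: [-0.9, 0.6, -0.7]
finger_gap: 0.051
time_s: 4.8
ee_pos: [0.477, 0.0695, 0.1582]
eef_rot: [0.039, 0.999, 0.003, 0.025]
ft_force: [0.5, -0.8, 0.4]
finger_gap: 0.0512
time_s: 4.9
ee_pos: [0.477, 0.0696, 0.1421]
eef_rot: [0.039, 0.999, 0.003, 0.025]
ft_force: [0.2, -0.7, 0.5]
finger_gap: 0.0514
time_s: 5.0
ee_pos: [0.4748, 0.0697, 0.1394]
eef_rot: [0.039, 0.999, 0.003, 0.022]
ft_force: [0.5, 0.7, -0.8]
finger_gap: 0.0514
```

```bash
python3 -m creep '{"translation":[[0,-0.0055,0.02],[0,0,0],[0,0,0.02],[0,0,0],[0,0,0.015],[0,0,0]],"twist":[0,0,0,0,0,0],"fingers":[0.2,0.2,0.2,0.2,0.2,0.2]}'
```

```text
time_s: 5.6
ee_pos: [0.4778, 0.065, 0.0872]
eef_rot: [0.039, 0.999, 0.004, 0.023]
ft_force: [-1.5, 0.3, -0.6]
finger_gap: 0.0513
```

Position good; finish the descent and grip the knob.

```bash
python3 -m creep '{"translation":[[0,0,0.01],[0,0,0.007],[0,0,0],[0,0,0],[0,0,0],[0,0,0],[0,0,0]],"twist":[0,0,0,0,0,0,0],"fingers":[0.2,0.2,-1,-1,-1,-1,-1]}'
```

```text
time_s: 6.3
ee_pos: [0.4814, 0.0654, 0.0735]
eef_rot: [0.039, 0.999, 0.004, 0.025]
ft_force: [1.2, 0.0, -1.9]
finger_gap: 0.0161
```

```bash
python3 -m creep '{"translation":[[0,0.01,0],[0,0.015,0],[0,0.015,0],[0,0.01,0],[0,0.005,0]],"twist":[0,0,0,0,0],"fingers":[-1,-1,-1,-1,-1]}';  python3 -m creep '{"translation":[[0,0.007,0],[0,0.007,0]],"twist":[0,0],"fingers":[-1,-1]}'
```

```text
time_s: 6.8
ee_pos: [0.4847, 0.1213, 0.0735]
eef_rot: [0.039, 0.999, 0.002, 0.024]
ft_force: [-0.5, -2.9, -1.0]
finger_gap: 0.016
time_s: 7.0
ee_pos: [0.4856, 0.136, 0.0735]
eef_rot: [0.039, 0.999, 0.002, 0.024]
ft_force: [-1.7, -2.0, 0.6]
finger_gap: 0.016
```

```bash
for i in 1 2 3; do python3 -m creep '{"translation":[[0,0.006,0],[0,0.004,0]],"twist":[0,0],"fingers":[-1,-1]}'; done
```

```text
time_s: 7.2
ee_pos: [0.4862, 0.147, 0.0735]
eef_rot: [0.039, 0.999, 0.002, 0.023]
ft_force: [-1.2, -2.2, 0.3]
finger_gap: 0.0163
time_s: 7.4
ee_pos: [0.4864, 0.1513, 0.0734]
eef_rot: [0.038, 0.999, -0.005, 0.022]
ft_force: [-4.9, -31.9, 8.0]
finger_gap: 0.0163
time_s: 7.6
ee_pos: [0.4864, 0.1508, 0.0734]
eef_rot: [0.037, 0.999, -0.015, 0.02]
ft_force: [-4.0, -17.7, 6.7]
finger_gap: 0.0161
```

```bash
python3 -m creep '{"translation":[[0,-0.001,0],[0,0,0],[0,0,0],[0,0,0],[0,0,0]],"twist":[0,0,0,0,0],"fingers":[-1,0,0,0,0]}';python3 -m creep '{"translation":[[0,0,-0.015],[0,0,-0.02],[0,0,-0.02],[0,0,-0.02],[0,0,-0.02],[0,0,-0.01],[0,0,-0.005],[0,0,0]],"twist":[0,0,0,0,0,0,0,0],"fingers":[0,0,0,0,0,0,0,0]}'
```

```text
time_s: 8.1
ee_pos: [0.4877, 0.1512, 0.0743]
eef_rot: [0.038, 0.999, -0.014, 0.021]
ft_force: [-0.4, 0.4, 0.3]
finger_gap: 0.043
time_s: 8.9
ee_pos: [0.4821, 0.1564, 0.1872]
eef_rot: [0.037, 0.999, -0.013, 0.021]
ft_force: [-0.7, -0.8, 0.4]
finger_gap: 0.0425
```

```bash
python3 - <<'E'
from h import *
f=cam("wrist"); a=cam("top")
save(f,"w3.png")
print("pred keyhole px",proj(f,[.4865,.061,.0535]),"knob",proj(f,[.4855,.151,.093]),"top",proj(a,[.4865,.061,.0535]))
W=cv2.resize(f["img"][100:300,100:420],(800,500),interpolation=cv2.INTER_CUBIC); cv2.imwrite("pics/w3c.png",W[:,:,::-1])
cv2.imwrite("pics/t3c.png",cv2.resize(a["img"][180:250,290:410],(800,467),interpolation=cv2.INTER_CUBIC)[:,:,::-1])
E
```

```text
pred keyhole px [196.63355758 221.65250351] knob [203.29546839 317.22695083] top [225.05658958 343.64727315]
```

View pics/w3c.png

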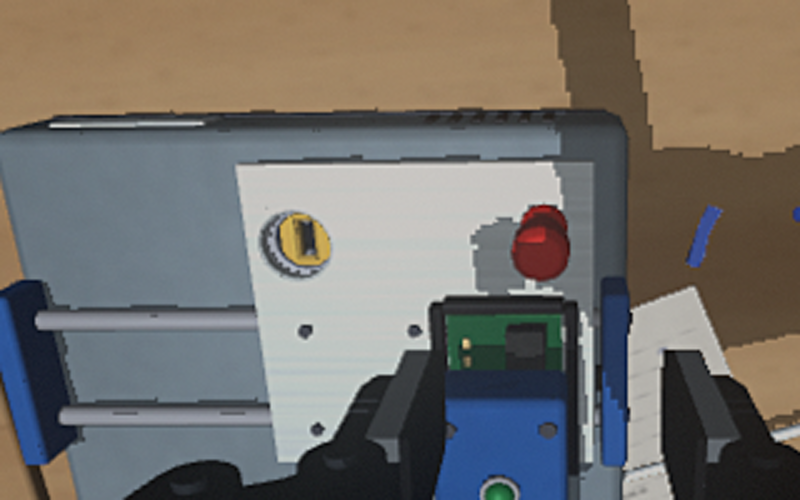

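```bash
python3 -m creep '{"translation":[[0.015,0.024,0],[0.02,0.03,0],[0.02,0.03,0],[0.015,0.025,0],[0.01,0.015,0],[0.005,0.007,0],[0,0,0],[0,0,0],[0,0,0],[0,0,0]],"twist":[0,0,0,0,0,0,8,8,8,8],"fingers":[0,0,0,0,0,0,0,0,0,0]}';python3 -m creep '{"translation":[[0,0,0],[0,0,0],[0,0,0],[0,0,0],[0,0,0]],"twist":[8,8,8,4,0],"fingers":[0,0,0,0,0]}'
python3 - <<'E'
from h import *
f=cam("wrist"); save(f,"w4.png")
for n in ("key","key_bow","tool_block"):
  for r in env.outline_of(n,"wrist")[:1]:
    m=r["region"].astype(np.uint8); c=max(cv2.findContours(m,0,2)[0],key=cv2.contourArea)
    print(n,r["score"],m.sum(),cv2.minAreaRect(c),atz(f,r["pixel"],.08))
cv2.imwrite("pics/w4c.png",cv2.resize(f["img"][80:320,160:480],(800,600),interpolation=cv2.INTER_CUBIC)[:,:,::-1])
E
```

```text
time_s: 10.0
ee_pos: [0.3992, 0.2935, 0.1672]
eef_rot: [0.321, 0.947, -0.014, 0.017]
ft_force: [0.8, 0.2, 0.5]
finger_gap: 0.0425
time_s: 10.5
ee_pos: [0.3987, 0.2898, 0.1627]
eef_rot: [0.552, 0.834, -0.013, 0.019]
ft_force: [0.2, 0.6, -1.2]
finger_gap: 0.0424
key 0.65 592 ((338.0, 193.5), (45.0, 14.0), 90.0) [0.4067979  0.30217041 0.08      ]
key_bow 0.61 612 ((338.0, 194.0), (46.0, 14.0), 90.0) [0.4087857  0.30116183 0.08      ]
tool_block 0.95 10265 ((385.7474060058594, 184.26986694335938), (162.50552368164062, 74.55469512939453), 1.0139788389205933) [0.43452832 0.32206305 0.08      ]
```

View pics/w4c.png

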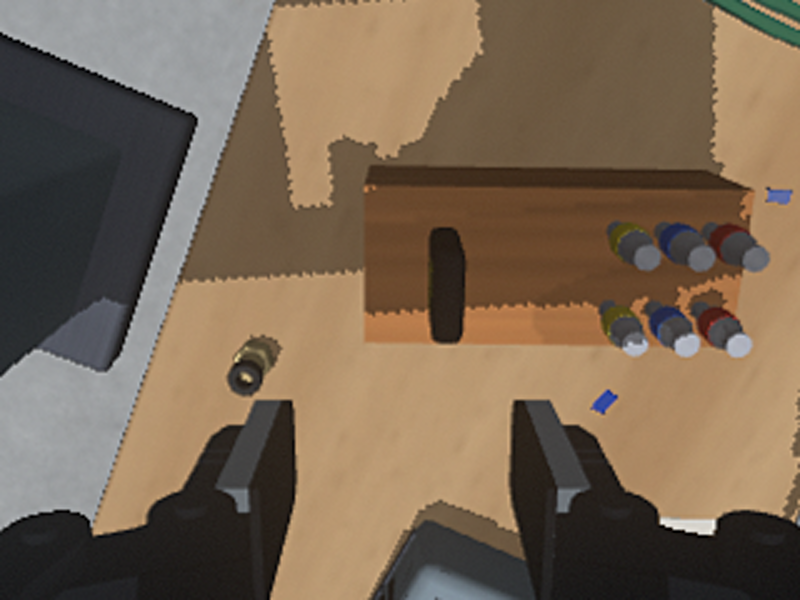

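```bash
python3 - <<'E'
from h import *
f=cam("wrist"); s=env.observe()
k=atz(f,(197.2,339.2),.081); print("key",k)
R=Ro.from_quat(s["eef_rot"]).as_matrix(); print("z axis",R[:,2],s["ee_pos"])
for zz in (.087,.10):
  t=k.copy(); t[2]=zz
  # tcp target so that axis point passes grasp (19mm behind tcp) over key centre
  tcp=np.array([k[0],k[1],zz])+R[:,2]*0.019*np.array([1,1,0])
  print(zz,"tool shift",R.T@(tcp-s["ee_pos"]))
E
```

```text
key [0.40913303 0.30007783 0.081     ]
z axis [ 0.01771025 -0.0419422  -0.99896306] [0.39877949 0.2903858  0.16330719]
0.087 tool shift [0.00744093 0.01334479 0.07604431]
0.1 tool shift [0.00684907 0.0133419  0.06305779]
```

```bash
python3 - <<'E'
from h import *
f=cam("wrist"); a=cam("top")
Q=lambda c,r,z: atz(f,(80+r/2.5,160+c/2.5),z)
C=[Q(365,188,.045),Q(365,342,.045),Q(737,347,.045),Q(752,188,.045)]
print(np.round(C,4)); m=(C[0]+C[1])/2; print("near end mid",m,"key",m+.027*np.array([np.cos(.4),np.sin(.4),0]), "w",np.linalg.norm(C[0]-C[1]))
P=lambda c,r,z: atz(a,(150+r/4,210+c/4),z)
for k in ([.409,.300],[.407,.2945]):
  for n,g in (("w",f),("t",a)):
    u=np.array([-np.sin(.4),np.cos(.4)])*.015
    print(n,[np.round((proj(g,[k[0]+s*u[0],k[1]+s*u[1],.081])-np.array([80,160]))*2.5 if n=="w" else (proj(g,[k[0]+s*u[0],k[1]+s*u[1],.081])-np.array([150,210]))*4,1) for s in (1,-1)])
E
```

```text
[[0.3757 0.3129 0.045 ]
 [0.3964 0.2623 0.045 ]
 [0.518  0.3121 0.045 ]
 [0.4933 0.363  0.045 ]]
near end mid [0.38602351 0.28761685 0.045     ] key [0.41089215 0.29813115 0.045     ] w 0.0545959169625398
w [array([244.1, 448.2]), array([340.4, 446. ])]
t [array([426.1,  98.9]), array([407. , 147.4])]
w [array([258.3, 434.3]), array([353.5, 432.7])]
t [array([429.7, 108.2]), array([410.6, 156.7])]
```

```bash
python3 -m creep '{"translation":[[0.0055,0.013,0],[0,0,0.015],[0,0,0.015],[0,0,0],[0,0,0.015],[0,0,0.01],[0,0,0]],"twist":[0,0,0,0,0,0,0],"fingers":[0,0,0,0,0,0,0]}'
python3 - <<'E'
from h import *
f=cam("wrist"); s=env.observe(); R=Ro.from_quat(s["eef_rot"]).as_matrix()
for n in ("key","key_bow"):
  for r in env.outline_of(n,"wrist")[:1]:
    m=r["region"].astype(np.uint8); print(n,r["score"],m.sum(),cv2.boundingRect(m))
for k in ([.409,.300],[.407,.2945]):
    u=np.array([-np.sin(.4),np.cos(.4)])*.015
    print([np.round(proj(f,[k[0]+q*u[0],k[1]+q*u[1],.081]),1) for q in (1,-1)], R.T@(np.array([*k,.07])-s["ee_pos"]))
cv2.imwrite("pics/w5c.png",cv2.resize(f["img"][80:320,160:480],(800,600),interpolation=cv2.INTER_CUBIC)[:,:,::-1])
E
```

```text
time_s: 11.55
ee_pos: [0.408, 0.2972, 0.1043]
eef_rot: [0.549, 0.835, -0.014, 0.019]
ft_force: [-0.3, -0.7, -0.5]
finger_gap: 0.0424
key 0.78 1062 (316, 195, 18, 64)
key_bow 0.56 1033 (316, 195, 18, 64)
[array([208.9, 325.1]), array([257.6, 324.5])] [0.0036854  0.00171705 0.03474115]
[array([216.1, 317.8]), array([264. , 317.6])] [-0.00056719 -0.00229847  0.03494396]
```

View pics/w5c.png

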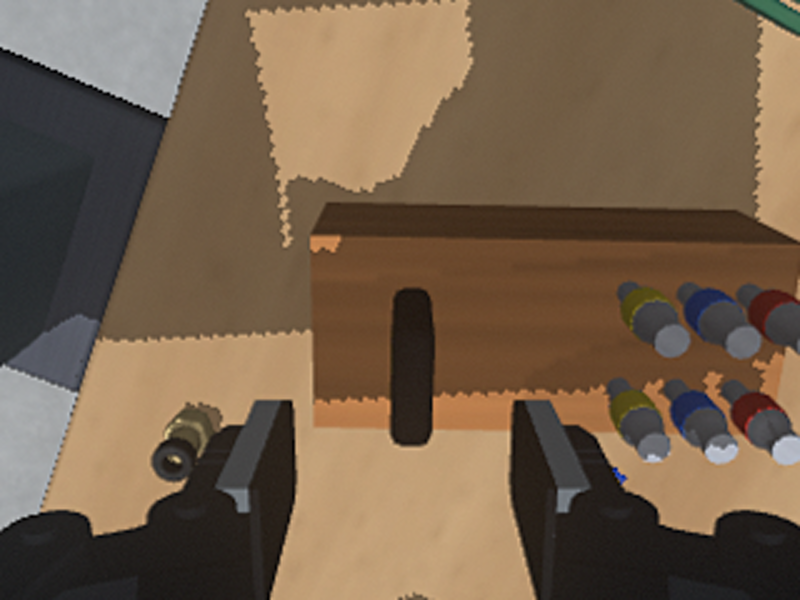

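```bash
python3 -m creep '{"translation":[[0.003,0.0017,0.01],[0,0,0.012],[0,0,0],[0,0,0.012],[0,0,0.01],[0,0,0.004],[0,0,0]],"twist":[0,0,0,0,0,0,0],"fingers":[0,0,0,0,0,0,0]}'
```

```text
time_s: 12.4
ee_pos: [0.4115, 0.3001, 0.055]
eef_rot: [0.549, 0.835, -0.011, 0.02]
ft_force: [-0.9, 0.2, -0.1]
finger_gap: 0.0425
```

```bash
python3 -m creep '{"translation":[[0,-0.002,0],[0,0,0],[0,0,0],[0,0,0],[0,0,0],[0,0,0],[0,0,0]],"twist":[0,0,0,0,0,0,0],"fingers":[0,-1,-1,-1,-1,-1,-1]}'
```

```text
time_s: 13.1
ee_pos: [0.4101, 0.2996, 0.056]
eef_rot: [0.549, 0.835, -0.011, 0.02]
ft_force: [-0.5, 0.4, -0.5]
finger_gap: 0.0086
```

```bash
python3 -m creep '{"translation":[[0,0,-0.005],[0,0,-0.01],[0,0,-0.01],[0,0,-0.01],[0,0,-0.015],[0,0,-0.015],[0,0,-0.015],[0,0,-0.01],[0,0,-0.005],[0,0,0]],"twist":[0,0,0,0,0,0,0,0,0,0],"fingers":[-1,-1,-1,-1,-1,-1,-1,-1,-1,-1]}'
```

```text
time_s: 14.1
ee_pos: [0.4092, 0.3046, 0.1619]
eef_rot: [0.549, 0.835, -0.008, 0.022]
ft_force: [1.1, 0.4, -0.1]
finger_gap: 0.0087
```

```bash
python3 -m creep '{"translation":[[0,0,-0.015],[-0.02,-0.002,-0.01],[-0.03,-0.003,0],[-0.035,-0.004,0],[-0.035,-0.004,0],[-0.035,-0.004,0],[-0.035,-0.004,0],[-0.03,-0.003,0],[-0.02,-0.002,0],[-0.008,0,0]],"twist":[0,0,0,0,0,0,0,0,0,0],"fingers":[-1,-1,-1,-1,-1,-1,-1,-1,-1,-1]}';python3 -m creep '{"translation":[[0,0,0],[0,0,0],[0,0,0],[0,0,0],[0,0,0],[0,0,0],[0,0,0],[0,0,0],[0,0,0],[0,0,0]],"twist":[-4,-8,-8,-8,-8,-8,-8,-6,-4,0],"fingers":[-1,-1,-1,-1,-1,-1,-1,-1,-1,-1]}'
cat > tip.py <<'E'
from h import *
R0=Ro.from_quat([.549,.835,-.011,.020]).as_matrix(); T0=np.array([.4101,.2996,.056])
def tip(k=(.409,.300),s=None):
    s=s or env.observe(); R=Ro.from_quat(s["eef_rot"]).as_matrix(); D=R@R0.T
    return s["ee_pos"]+D@(np.array([k[0],k[1],.011])-T0), D[:,2], np.degrees(np.arctan2(R[1,1],R[0,1])), R
if __name__=="__main__":
    for k in ((.409,.3),(.4085,.2975),(.407,.2945)):
        t,u,h,R=tip(k); print(np.round(t,4),"up",np.round(u,3),"head",round(h,1),"tool shift to lock",np.round(R.T@(np.array([.4863,.0605,t[2]])-t),4))
E
python3 tip.py
```

```text
time_s: 15.1
ee_pos: [0.4812, 0.0594, 0.1922]
eef_rot: [0.547, 0.837, -0.011, 0.018]
ft_force: [0.2, -0.0, 0.1]
finger_gap: 0.0088
time_s: 16.1
ee_pos: [0.4768, 0.0638, 0.1854]
eef_rot: [0.016, 1.0, -0.018, 0.003]
ft_force: [0.8, 0.1, -1.0]
finger_gap: 0.0091
[0.4742 0.0613 0.1405] up [0.04  0.038 0.998] head 88.2 tool shift to lock [-0.0121 -0.0004  0.0001]
[0.4762 0.0598 0.1405] up [0.04  0.038 0.998] head 88.2 tool shift to lock [-0.0101  0.001   0.    ]
[0.4783 0.0572 0.1405] up [0.04  0.038 0.998] head 88.2 tool shift to lock [-0.0079  0.0036 -0.0001]
```

```bash
python3 -m creep '{"translation":[[-0.01,0.001,0],[0,0,0.015],[0,0,0],[0,0,0.015],[0,0,0],[0,0,0.01],[0,0,0],[0,0,0]],"twist":[1.7,0,0,0,0,0,0,0],"fingers":[-1,-1,-1,-1,-1,-1,-1,-1]}'; python3 tip.py
python3 - <<'E'
from tip import *
f=cam("wrist"); a=cam("side")
def crop(g,X,w,sc,name):
    p=proj(g,X); r0=int(np.clip(p[0]-w*.5,0,399-w)); c0=int(np.clip(p[1]-w*.5,0,639-w)); im=cv2.resize(g["img"][r0:r0+w,c0:c0+w],None,fx=sc,fy=sc,interpolation=cv2.INTER_CUBIC)[:,:,::-1].copy()
    t,u,h,R=tip()
    for X,c in ((t,(0,0,255)),(t+.034*u,(255,0,255)),(np.array([.4863,.0605,.0535]),(0,255,0)),(np.array([.4863,.0605,.062]),(255,255,0))):
        q=proj(g,X); print(name,np.round(q,1)); cv2.circle(im,(int((q[1]-c0)*sc),int((q[0]-r0)*sc)),3,c,1)
    print(name,r0,c0,sc); return im
A=crop(f,[.486,.061,.08],100,4,"w"); B=crop(a,[.486,.061,.08],66,6,"s"); B=cv2.resize(B,(400,400))
cv2.imwrite("pics/c1.png",np.hstack([A,B]))
E
```

```text
time_s: 16.9
ee_pos: [0.4841, 0.065, 0.1408]
eef_rot: [0.033, 0.999, -0.017, 0.0]
ft_force: [0.8, 0.6, 0.5]
finger_gap: 0.0087
[0.4812 0.0626 0.0959] up [0.046 0.035 0.998] head 86.3 tool shift to lock [-0.0053 -0.0017  0.0001]
[0.4832 0.061  0.0959] up [0.046 0.035 0.998] head 86.3 tool shift to lock [-0.0032 -0.0003  0.    ]
[0.4852 0.0583 0.0959] up [0.046 0.035 0.998] head 86.3 tool shift to lock [-0.001   0.0023 -0.0001]
w [221.3 319. ]
w [245.8 318.9]
w [209.1 319. ]
w [212.5 318.5]
w 170 268 4
s [179.7 296.1]
s [171.6 296.2]
s [191.4 296.9]
s [189.6 296.8]
s 152 263 6
```

View pics/c1.png

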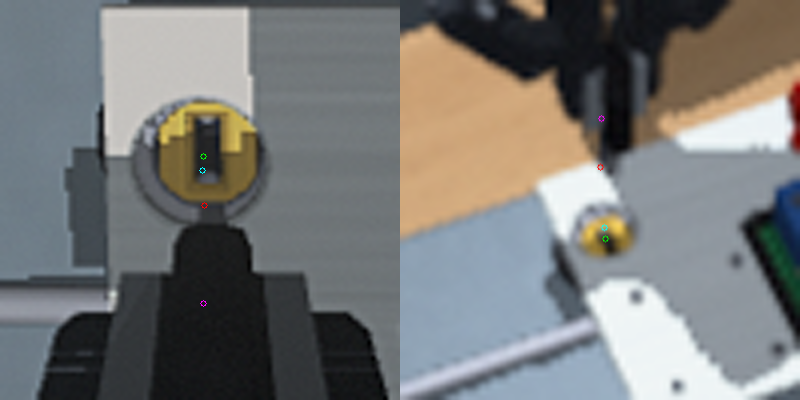

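```bash
python3 - <<'E'
from tip import *
f=cam("wrist"); a=cam("side")
for k in ((.409,.3),(.4085,.2975),(.407,.2945)):
    t,u,h,R=tip(k); D=R@R0.T; kx=-np.cross(u,R[:,1]); kx*=np.sign(-kx[0])
    for n,g,o in (("w",f,(170,268,4)),("s",a,(152,263,6.06))):
        q=lambda X: np.round((proj(g,X)-o[:2])*o[2]+([0,400] if n=="s" else 0))
        print(k,n,"bowbottom edge",q(t+.034*u+.015*kx),"nose",q(t+.006*kx+.0005*u),q(t+.004*kx),"tip",q(t),"bowtop c",q(t+.07*u))
for L in ([.4863,.0605,.0535],[.4847,.0605,.0535]): print((proj(f,L)-[170,268])*4,(proj(a,L)-[152,263])*6.06+[0,400])
E
```

```text
(0.409, 0.3) w bowbottom edge [200. 203.] nose [173. 204.] [184. 204.] tip [208. 204.] bowtop c [464. 203.]
(0.409, 0.3) s bowbottom edge [ 87. 587.] nose [154. 595.] [159. 597.] tip [168. 601.] bowtop c [ 64. 603.]
(0.4085, 0.2975) w bowbottom edge [216. 192.] nose [186. 195.] [197. 195.] tip [220. 195.] bowtop c [481. 189.]
(0.4085, 0.2975) s bowbottom edge [ 92. 585.] nose [160. 593.] [165. 595.] tip [173. 599.] bowtop c [ 70. 601.]
(0.407, 0.2945) w bowbottom edge [231. 172.] nose [199. 179.] [209. 179.] tip [233. 179.] bowtop c [498. 165.]
(0.407, 0.2945) s bowbottom edge [ 99. 581.] nose [167. 589.] [172. 591.] tip [180. 595.] bowtop c [ 77. 596.]
[156.54775098 204.0282096 ] [239.01779488 605.69060149]
[148.59450058 203.4608422 ] [235.87662235 603.9770228 ]
```

```bash
python3 -m creep '{"translation":[[-0.0005,-0.0009,0.01],[0,0,0],[0,0,0.01],[0,0,0],[0,0,0.008],[0,0,0],[0,0,0]],"twist":[0,0,0,0,0,0,0],"fingers":[-1,-1,-1,-1,-1,-1,-1]}'; python3 tip.py
python3 - <<'E'
from tip import *
f=cam("wrist"); 
A=cv2.resize(f["img"][170:270,268:368],(400,400),interpolation=cv2.INTER_CUBIC)
a=cam("side"); B=cv2.resize(a["img"][152:218,263:329],(400,400),interpolation=cv2.INTER_CUBIC)
cv2.imwrite("pics/c2.png",np.hstack([A,B])[:,:,::-1])
E
```

```text
time_s: 17.8
ee_pos: [0.4849, 0.0628, 0.1107]
eef_rot: [0.033, 0.999, -0.017, 0.001]
ft_force: [0.1, -0.2, -0.2]
finger_gap: 0.0087
[0.482  0.0604 0.0658] up [0.045 0.035 0.998] head 86.3 tool shift to lock [-0.0043  0.0003  0.    ]
[0.484  0.0588 0.0658] up [0.045 0.035 0.998] head 86.3 tool shift to lock [-0.0022  0.0018 -0.0001]
[0.486  0.0561 0.0658] up [0.045 0.035 0.998] head 86.3 tool shift to lock [-0.      0.0044 -0.0002]
```

View pics/c2.png

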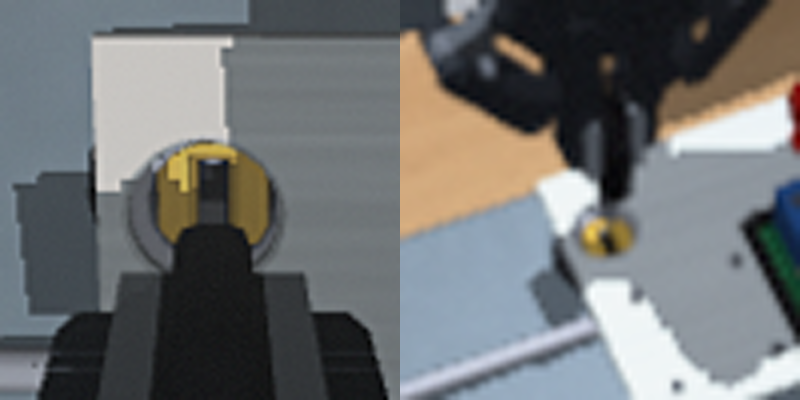

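```bash
python3 - <<'E'
from tip import *
f=cam("wrist"); 
A=f["img"][200:240,300:345]; A=np.clip(255*(A/255.)**.5,0,255).astype(np.uint8)
cv2.imwrite("pics/c3.png",cv2.resize(A,(675,600),interpolation=cv2.INTER_NEAREST)[:,:,::-1])
for r in (208,208.5,209,209.5,210): print(r,atz(f,(r,321.5),.0535),atz(f,(r,321.5),.052))
for k in ((.409,.3),(.4085,.2975),(.407,.2945)):
    t,u,h,R=tip(k); kx=-np.cross(u,R[:,1]); kx*=np.sign(-kx[0])
    print(k,t,[proj(f,t+a*kx+b*u).round(1) for a,b in ((.006,.003),(.006,.001),(.004,0))],proj(f,t+.034*u+.015*kx).round(1))
E
```

```text
208 [0.47691702 0.06193762 0.0535    ] [0.47738308 0.06185816 0.052     ]
208.5 [0.47726485 0.06191465 0.0535    ] [0.47773356 0.06183501 0.052     ]
209 [0.47761301 0.06189166 0.0535    ] [0.47808436 0.06181184 0.052     ]
209.5 [0.47796148 0.06186865 0.0535    ] [0.47843548 0.06178865 0.052     ]
210 [0.47831028 0.06184561 0.0535    ] [0.47878693 0.06176544 0.052     ]
(0.409, 0.3) [0.48203114 0.06042826 0.06602444] [array([214.6, 319. ]), array([213.5, 319. ]), array([215.9, 319. ])] [220.  318.8]
(0.4085, 0.2975) [0.48402715 0.05884245 0.06599074] [array([217.8, 316.6]), array([216.6, 316.7]), array([219. , 316.7])] [223.7 316. ]
(0.407, 0.2945) [0.48601293 0.05613937 0.06599696] [array([221. , 312.5]), array([219.8, 312.6]), array([222.2, 312.6])] [227.6 311. ]
```

View pics/c3.png

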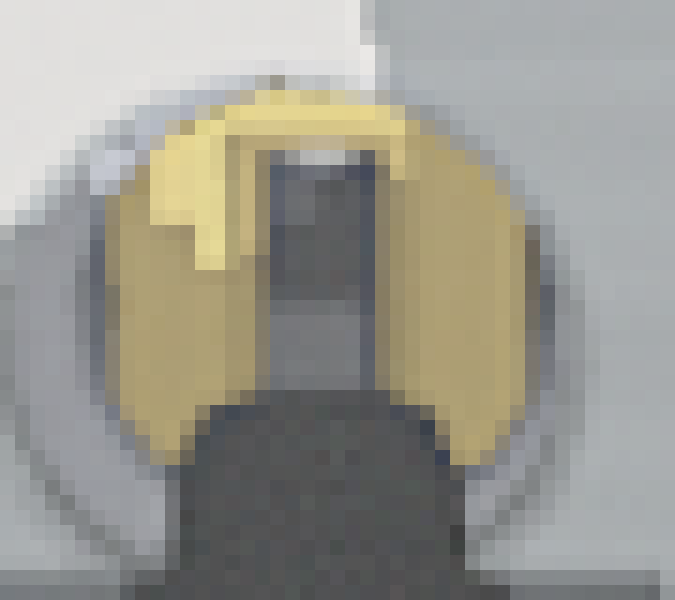

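```bash
python3 -m creep '{"translation":[[0,0.0004,0.008],[0,0,0],[0,0,0.006],[0,0,0]],"twist":[0,0,0,0],"fingers":[-1,-1,-1,-1]}';python3 -m creep '{"translation":[[0,0,0.004],[0,0,0]],"twist":[0,0],"fingers":[-1,-1]}'; python3 tip.py|tail -1
```

```text
time_s: 18.35
ee_pos: [0.4853, 0.0628, 0.0962]
eef_rot: [0.033, 0.999, -0.017, 0.002]
ft_force: [-1.1, -0.4, -0.3]
finger_gap: 0.0091
time_s: 18.55
ee_pos: [0.4852, 0.0626, 0.0917]
eef_rot: [0.033, 0.999, -0.017, 0.001]
ft_force: [-0.0, 0.9, -0.7]
finger_gap: 0.0087
[0.4864 0.056  0.0468] up [0.044 0.035 0.998] head 86.3 tool shift to lock [ 0.0004  0.0045 -0.0002]
```

```bash
for i in 1 2 3; do python3 -m creep '{"translation":[[0,0,0.006],[0,0,0.006]],"twist":[0,0],"fingers":[-1,-1]}'; done
```

```text
time_s: 18.75
ee_pos: [0.4864, 0.0623, 0.0815]
eef_rot: [0.033, 0.999, -0.017, 0.002]
ft_force: [-8.4, 1.8, 20.2]
finger_gap: 0.0087
time_s: 18.95
ee_pos: [0.4865, 0.0623, 0.0727]
eef_rot: [0.033, 0.999, -0.017, 0.001]
ft_force: [-21.8, 3.0, 56.5]
finger_gap: 0.0092
time_s: 19.15
ee_pos: [0.4868, 0.0623, 0.0725]
eef_rot: [0.032, 0.999, -0.018, -0.001]
ft_force: [-29.9, 1.8, 60.8]
finger_gap: 0.0087
```

```bash
python3 -m creep '{"translation":[[0.001,0,0.001],[0.001,0,0.001]],"twist":[0,0],"fingers":[-1,-1]}';python3 -m creep '{"translation":[[0,0,0.001],[0,0,0.001]],"twist":[0,0],"fingers":[-1,-1]}'
```

```text
time_s: 19.35
ee_pos: [0.4859, 0.0625, 0.0743]
eef_rot: [0.032, 0.999, -0.018, 0.0]
ft_force: [-0.7, -0.3, 3.7]
finger_gap: 0.0086
time_s: 19.55
ee_pos: [0.4862, 0.0625, 0.0741]
eef_rot: [0.032, 0.999, -0.018, 0.0]
ft_force: [-5.0, -0.1, 9.1]
finger_gap: 0.0093
```

```bash
python3 -m creep '{"translation":[[0,0,0.001],[0,0,0.001],[0,0,0.001],[0,0,0.001]],"twist":[6,6,6,6],"fingers":[-1,-1,-1,-1]}';python3 -m creep '{"translation":[[0,0,0.001],[0,0,0.001],[0,0,0.001],[0,0,0.001]],"twist":[6,6,6,6],"fingers":[-1,-1,-1,-1]}'; python3 -c "
from tip import *
print(tip()[2],env.observe()['wrist_torque'])"
```

```text
time_s: 19.95
ee_pos: [0.4865, 0.0624, 0.0736]
eef_rot: [0.246, 0.969, -0.018, 0.004]
ft_force: [-5.8, -0.1, 11.9]
finger_gap: 0.0085
time_s: 20.35
ee_pos: [0.4866, 0.0622, 0.0736]
eef_rot: [0.449, 0.893, -0.017, 0.007]
ft_force: [-4.5, -0.9, 12.2]
finger_gap: 0.0085
36.55931359952171 [3.59513544e-02 1.17681143e+00 8.29774415e-04]
```

```bash
python3 -m creep '{"translation":[[0.0003,0,0.001],[0.0003,0,0.001],[0,0,0.001],[0,0,0.001],[0,0,0.001],[0,0,0.001]],"twist":[6,6,6,6,6,6],"fingers":[-1,-1,-1,-1,-1,-1]}';python3 -c "
from tip import *
print(tip()[2],env.observe()['wrist_torque'])"; python3 -m creep '{"translation":[[0,0,0.001],[0,0,0.001]],"twist":[6,6],"fingers":[-1,-1]}'; python3 -c "
from tip import *
print(tip()[2],env.observe()['wrist_torque'])"
```

```text
time_s: 20.95
ee_pos: [0.4867, 0.0621, 0.0735]
eef_rot: [0.712, 0.702, -0.015, 0.012]
ft_force: [-6.1, 0.3, 11.5]
finger_gap: 0.009
-0.8678475395214362 [0.01863905 1.17693647 0.08796522]
time_s: 21.15
ee_pos: [0.4868, 0.0621, 0.0735]
eef_rot: [0.784, 0.62, -0.014, 0.014]
ft_force: [-5.9, -0.1, 11.9]
finger_gap: 0.0091
-13.338830011133416 [0.04410365 1.155178   0.06067362]
```

```bash
for i in 1 2 3; do python3 -m creep '{"translation":[[0,0,0.001]],"twist":[5],"fingers":[-1]}' >/dev/null; python3 -c "
from tip import *
s=env.observe(); print(tip()[2],s['wrist_torque'],s['ft_force'],s['ee_pos'])"; done
```

```text
-18.546982161064843 [0.0509291  1.11939652 0.34900911] [-5.43003842  0.17205652 12.23782609] [0.48681058 0.06206279 0.07352739]
-23.70903790056686 [0.31266704 1.10893104 0.49231253] [-3.8652477   1.38094563 12.23596924] [0.48684773 0.06217768 0.0735107 ]
-28.81988692123248 [0.17567606 1.1320499  0.88231227] [-5.6434011   0.146585   11.75245303] [0.48694063 0.06227231 0.07352094]
```

```bash
python3 - <<'E'
from tip import *
f=cam("wrist"); a=cam("side"); s=env.observe(); print(s["wrist_torque"],s["ft_force"],tip()[2],s["time_s"])
A=cv2.resize(f["img"][140:280,250:390],(400,400),interpolation=cv2.INTER_CUBIC)
B=cv2.resize(a["img"][140:230,250:340],(400,400),interpolation=cv2.INTER_CUBIC)
cv2.imwrite("pics/c4.png",np.hstack([A,B])[:,:,::-1])
E
```

```text
[0.1946854  1.0982433  0.67724166] [-4.98131439  0.77036018 12.30157688] -28.746826107749897 21.55
```

View pics/c4.png

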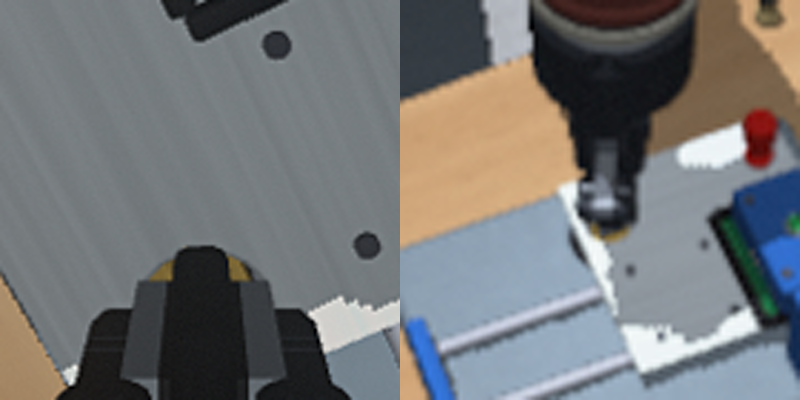

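```bash
python3 - <<'E'
from tip import *
for i in range(8): env.grab_frame("top")
s=env.observe(); print(s["wrist_torque"],s["ft_force"],tip()[2],s["ee_pos"],s["finger_gap"],s["time_s"])
if s["wrist_torque"][2]>.35: print("done",env.job_done())
E
```

```text
[0.19217032 1.16623026 0.61573886] [-4.73392059  1.16121374 11.95492637] -28.60595270205733 [0.48696349 0.06229103 0.07352211] 0.009021863045373547 21.95
the job is handed in; nothing more can be done
done None
```

I slid the carriage to its home stop and took the key from the tool block. I then pushed it past the pins until it bottomed, turned it clockwise to its stop, and handed the job in at about 22 s with the key still gripped and held turned.

**Carriage:** it stopped firmly at home with about 32 N on the push. The keyway then showed through the round hole, within about 1 mm of where I expected it.

**Key depth:** the key bottomed at about 60 N (peak wrist force) and stayed down. The tool height put the tip within about 1.5 mm of the expected stop; I had no direct view of the tip.

**Turn:**
- I turned the gripper about 115°, which is the quarter turn, the blade's play and some give.
- The turning torque was about 0.06–0.09 N m while only the spring was resisting, and jumped to 0.3–0.9 N m at the stop.
- Over the last 0.4 s before hand-in it eased from 0.68 to 0.62 N m, well above the 0.12 N m spring.

**What went wrong or disagreed:**
- The first try at the knob closed on nothing, because fast moves had tilted the tool by about 3°. I backed off and repeated it slowly.
- About 2–3° of tilt remained, so the key went in slightly tilted. It pushed sideways with up to 30 N, and I eased that to about 5 N.
- The cameras disagreed by about 5 mm on where the key stood, which I settled with a close look above the keyway.

I saw no contact with the bottle, fitting or carton, but I did not check them separately at the end.

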